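# Put the engraver's air unit into service

## Task

On the bench's air unit, first turn the red isolator handle clockwise until its white stripe points at its green dot, then turn the blue selector handle, which only frees once the isolator is fully turned and must not be forced before that, anticlockwise to its own green dot. Leave both handles at their green dots, and do not disturb the black lamp dimmer knob, the ball vise or the graver lying nearby.

Things in the scene. Friction and masses are not known exactly. Their poses are not given: they have to be found in the camera images.
- isolator (a joint): Red isolator's angle: 0 = off (stripe at white dot), 1.309 (75 degrees) = fully on, at its stop (stripe at green dot); grows clockwise seen from above. Starts within 0.1 of 0. Slight friction (0.08 N m), stays where left. Under the bar turns a bare steel plate, about 108 mm across, 6 mm thick, one flat; its rim blocks the selector's plate until the isolator is within about 15 degrees of fully on.
- isolator_grip (a point): Middle of the red isolator handle, an upright bar 46 mm long, 14 wide, 38 high on its steel plate, on the left half of the air unit (fixed dark grey box 150 x 250 x 45 mm). On the vertical turning axis, 75.5 mm above the bench, 24 above the plate, 14 below the bar's top. x runs along the bar to the end with the white stripe, z up.
- selector (a joint): Blue selector's angle: 0 = off (stripe at white dot), 1.309 (75 degrees) = fully on, at its stop (stripe at green dot); grows anticlockwise seen from above. Starts within 0.1 of 0. Until the isolator is on it gives only about 13 degrees; then it turns with slight friction (0.08 N m) and stays where left. Once turned it locks the isolator.
- selector_grip (a point): Point in the middle of the blue selector handle, a bar of the same size and build as the isolator's, 96 mm from it: on the turning axis, 75.5 mm above the bench, 24 mm above its steel plate. Its x axis runs along the bar towards the end with the white stripe, z up.
- dimmer_pointer (a point): Bystander: the pointer mark, 18 mm off the axis, on top of the black lamp dimmer knob (40 mm across), on a fixed grey box 80 x 80 x 35 mm; the knob's top stands 79 mm above the bench. It stands beside the left or right end of the air unit. Not to be turned.
- vise: Bystander: dark steel ball vise on a black rubber foot with two bright jaws, 100 mm across, 86 mm high, 2.5 kg, loose on the bench at the air unit's other end; origin under its centre.
- graver: Bystander: graver with a pale wooden handle and a steel blade, 120 mm long, 26 mm high, loose on the bench along the far side of the air unit; origin under its middle, x towards the blade.

How it is judged:
On the way:
1. the isolator is turned on, to within 10 degrees of its stop, while the selector is still off (under 20 degrees) (value of joint isolator above 1.134 rad and value of joint selector below 0.35 rad), for 0.2 s.
At the end, for the whole second after the job is handed in: Isolator and selector both stand within 10 degrees of fully on (joint values above 1.134 rad), at rest (value of joint each of isolator, selector above 1.134 rad and velocity of joint isolator between -0.05 and 0.05 rad/s and velocity of joint selector between -0.05 and 0.05 rad/s); the robot touches nothing.
It fails at once if the selector is forced past its lock (beyond 34 degrees while the isolator is not on) (value of joint selector above 0.6 rad and value of joint isolator below 0.9 rad).
It fails at once if the dimmer knob is turned by more than about 16 degrees (distance of dimmer_pointer from where it was at the start of the episode above 0.005 m).
It fails at once if the vise is shifted by more than 20 mm (distance of vise from where it was at the start of the episode above 0.02 m).
It fails at once if the graver is shifted by more than 20 mm (distance of graver from where it was at the start of the episode above 0.02 m).
It also fails if it takes over 45 s, if anything falls off the work surface, if the arm or the gripper's body presses on something with over 40 N, if the wrist force passes 120 N, or if a joint passes its speed limit or range.

## Robot

A 6-joint arm with a two-finger parallel gripper is mounted at the origin on the work surface. World frame = base frame: x ahead of the robot, y to its left, z up, the work surface at z = 0. Lengths are in m, angles in rad, forces in N, time in s.
With the tool pointing down it reaches from about 0.375 to 0.9 m from the base axis. Payload 3.1 kg.
Tool frame: the origin (TCP) lies midway between the tips of the shut fingers; the grasp point (between the pads) lies 19 mm behind it; z points along the fingers, y is the line along which they close (so a half turn about z gives the same grasp; the last joint's range is limited). The gripper opens to 85 mm and grips with 20 to 120 N. Pads are 22 mm wide; open, the fingers measure 114 mm over their backs; the gripper's body (76 mm by 85 mm) begins 54 mm behind the grasp point. The pads swing forward as they close: fully open they stand 13 mm farther back than shut.
Start: joints at [-1.298, 0.527, 1.433, -0, 1.181, -0.178], TCP at [0.272, -0.563, 0.193] pointing down, gripper open.
Joint ranges: [-3.08, 3.08], [-0.75, 2.2], [0.22, 2.44], [-1.43, 4.57], [0, 2.65], [-2.85, 2.85]. Speed limits (rad/s): [2.79, 2.79, 3.14, 3.14, 3.14, 3.14].

## Interface

Orientations are given as a unit quaternion [x, y, z, w].
In Python, from bench import manip gives the robot as it stands.
- The arm moves only by the tool jog_arm, never from a script. Its argument "plan" is one flat list of numbers, 7 for each row, row after row: the shift along the tool's x, y, z each as a share of 20 cm, from -1 to 1, then the turn, a rotation vector about the tool's x, y, z each as a share of 0.5 rad, from -1 to 1, then the closure, from 0 (fully open) to 1 (shut). A call has 1 to 12 rows; each row shifts and turns the commanded pose from where the row before left it, along the tool's axes as they then stand; what a row does not reach is not made up. A row lasts 1/8 s, in which the tool goes at most 62.5 mm and 10.7 degrees, less where a joint would pass 70% of its speed; a pose out of reach is approached as far as the arm can. A call with a number of a shift or a turn outside -1 to 1 is refused whole. A call with a gripper value outside its range is refused whole. The fingers move at their own pace and stop on an object; "grip_force" is the grip in N (left out, the last holds). Time passes only in rows, so rows that do not move let the fingers close. It gives the time, the measured TCP pose, the force, the opening and the grip force at its end, in the units of the state.
- manip.state(): the state, without advancing time (a new reading comes with each control period).
- manip.grab_frame(name): name is "scene" or "top"; returns a dict with "frame" (400x640x3 uint8, red, green, blue), "fovy" (degrees; the focal length in pixels is half the picture's height over the tangent of half this angle, whatever the lens; pixels are square), "cx", "cy" (the principal point, pixels), "R" (3x3) and "t" (3): a world point X has camera coordinates R X + t. Camera axes: x right, y down, z forward; pixel columns grow to the right and rows downward; lengths in m; the calibration is good to about 2 mm. A picture is of the moment at which its call begins. There is no depth.
- manip.sign_off(): hands the job in; it is judged then, once.
Trained networks look in a picture, given as the dict that the camera call returned (one of the last four; its "shot" number tells which), for a name from the list of things; names that differ only in an ending like _2 or _b are one class to them, and where a whole thing is asked for, a point or a joint stands for the part that bears it (a point fixed in the world has none). Each returns a list of dicts, best first, with "p" (0 to 1); they miss things now and then, are a little off and sometimes report something else, mostly with a low value. They report only what shows in the picture. A call takes as long as a camera call.
- manip.spot_in(picture, name): "location" ([row, column] in pixels, amid what is visible of it).
- manip.outline_of(picture, name): "pixels" (400x640 bool, what is visible of it) and "location" ([row, column] in pixels, amid what is visible of it).
The state is a dict: "time_s": time; "qpos": joint angles; "dq": joint speeds; "joint_torque": joint torques, N m; "eef_pos": TCP position; "eef_rot": TCP orientation; "force": force on the tool from outside, world axes, zero at the start; "ft_torque": the same for the moment, N m; "finger_gap": opening from 0.0 (shut) to 1.0 (fully open); "grip_force": force on a finger pad.
Only numpy, scipy, OpenCV 4.12 (cv2) and the standard library are available. Lean on these libraries where they do the work, as an engineer would, in place of code of your own. Each camera call takes 0.05 s, during which the arm holds its last target. There are 200 camera calls.

## Working session

There is one attempt and no reset: what is moved stays moved. The work goes in short steps, Python scripts to look and compute and a tool call to move; the robot and the scene stay as the last step left them, time stands still between calls to the robot, and variables do not carry over. Pictures are saved under pics/ and viewed, at most 10 in all, crops included, and the job is handed in when it is done.

Besides the shell and the picture viewer there is one more tool, called after "Request:" as name(argument=value, ...) on one line, values as JSON. jog_arm: Moves the arm, as the interface text tells. Its arguments: {"type":"object","properties":{"plan":{"type":"array"},"grip_force":{"type":"number"}},"required":["plan"]}

```bash
mkdir -p pics; cat > h.py <<'E'
import numpy as np,cv2
from bench import manip
def ray(p,rc,z):
    f=p["frame"].shape[0]/2/np.tan(np.radians(p["fovy"])/2)
    d=np.array([(rc[1]-p["cx"])/f,(rc[0]-p["cy"])/f,1.])
    R=np.array(p["R"]);c=-R.T@np.array(p["t"]);d=R.T@d
    return c+d*(z-c[2])/d[2]
E
python3 - <<'E'
from h import *
for n in("top","scene"):
    p=manip.grab_frame(n); cv2.imwrite(f"pics/{n}0.png",cv2.cvtColor(p["frame"],cv2.COLOR_RGB2BGR))
    print(n,{k:v for k,v in p.items() if k!="frame"})
    for o,z in(("isolator_grip",.0895),("selector_grip",.0895),("dimmer_pointer",.079),("vise",.05),("graver",.013)):
        for d in manip.spot_in(p,o)[:2]: print(o,d["p"],d["location"],ray(p,d["location"],z).round(4))
print(manip.state())
E
```

```text
top {'fovy': 45.74485742651353, 'cx': 317.4000637679815, 'cy': 198.41411535259562, 'R': array([[-0.00416102, -0.99992714, -0.01133162],
       [-0.99599148,  0.00515662, -0.08929943],
       [ 0.08935136,  0.01091462, -0.99594036]]), 't': array([0.05193413, 0.56496451, 1.06065446]), 'shot': 1}
isolator_grip 0.92 [213.3, 265.3] [0.5279 0.1609 0.0895]
selector_grip 0.93 [192.3, 304.8] [0.5729 0.0757 0.0895]
dimmer_pointer 0.69 [228.9, 181.3] [0.4954 0.3447 0.079 ]
vise 0.7 [178.1, 381.0] [ 0.608  -0.0939  0.05  ]
graver 0.69 [130.1, 267.6] [0.7282 0.1658 0.013 ]
scene {'fovy': 56.821972468877256, 'cx': 320.2522051219797, 'cy': 196.28344311846084, 'R': array([[-0.64368399,  0.76528335, -0.00350966],
       [ 0.54395653,  0.4542893 , -0.70550161],
       [-0.53831423, -0.45602919, -0.70869963]]), 't': array([ 0.32777746, -0.26786596,  1.1350615 ]), 'shot': 2}
isolator_grip 0.6 [229.3, 373.8] [0.5698 0.1805 0.0895]
selector_grip 0.63 [221.3, 329.5] [0.6071 0.1055 0.0895]
dimmer_pointer 0.75 [263.1, 472.1] [0.5157 0.3502 0.079 ]
vise 0.69 [195.3, 257.9] [ 0.6218 -0.0819  0.05  ]
graver 0.92 [304.6, 319.2] [0.719  0.1741 0.013 ]
{'time_s': 0.6, 'qpos': array([-1.29851604e+00,  5.27434520e-01,  1.43268509e+00,  3.19170035e-06,
        1.18141538e+00, -1.78503527e-01]), 'dq': array([ 0.00177481, -0.00175126, -0.00090391, -0.00032739, -0.00118209,
        0.00041257]), 'joint_torque': array([-9.83511018e-04, -4.42049789e+01, -1.78325379e+01, -2.57417278e-04,
        1.05471059e-03,  2.27502412e-06]), 'eef_pos': array([ 0.27231613, -0.56254025,  0.19285543]), 'eef_rot': array([9.74706730e-01, 2.23487785e-01, 2.82620434e-06, 2.87316947e-05]), 'force': array([ 0.34600842, -0.9540415 ,  0.54571749]), 'ft_torque': array([ 0.02802957, -0.00399769, -0.03527699]), 'grip_force': 0.0, 'finger_gap': 0.9999650347418788}
```

View pics/top0.png

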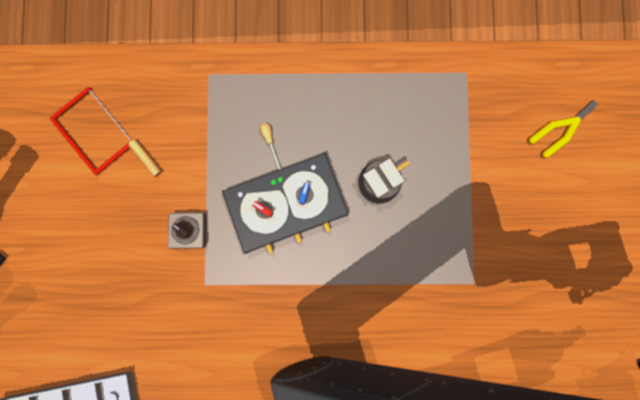

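View pics/scene0.png

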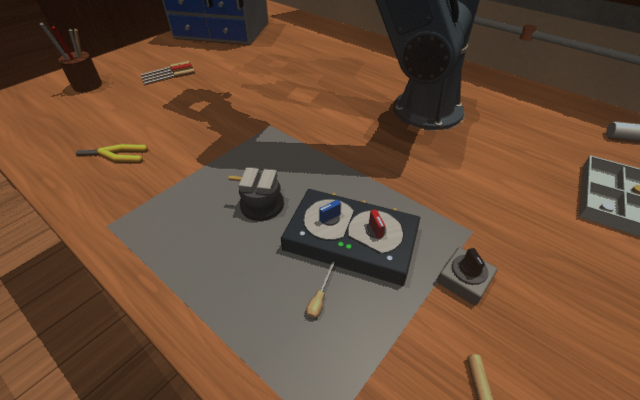

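The top view shows the red bar at about (264,210), its stripe end up-left. The blue bar is at about (304,193), its stripe end up-right. The green dots are at (273,182) and (280,180), the dimmer knob is at the left end, the vise at the right end and the graver on the far side. Next I'll measure the bar angles.

```bash
python3 - <<'E'
from h import *
p=manip.grab_frame("top"); im=p["frame"]
hsv=cv2.cvtColor(im,cv2.COLOR_RGB2HSV)
for n in("isolator_grip","selector_grip"):
    m=manip.outline_of(p,n)[0]["pixels"]
    ys,xs=np.nonzero(m); P=np.array([ray(p,(y,x),.0895)[:2] for y,x in zip(ys,xs)])
    r=cv2.minAreaRect(P.astype(np.float32)*1000)
    w=np.linalg.eigh(np.cov(P.T))[1][:,1]
    print(n,len(P),P.mean(0),"pca deg",np.degrees(np.arctan2(w[1],w[0])),r)
c=im[140:265,160:420]; cv2.imwrite("pics/crop.png",cv2.cvtColor(cv2.resize(c,None,fx=3,fy=3,interpolation=cv2.INTER_CUBIC),cv2.COLOR_RGB2BGR))
m=manip.outline_of(p,"vise")[0]["pixels"];ys,xs=np.nonzero(m);print("vise box",xs.min(),xs.max(),ys.min(),ys.max())
for rc in((194,240),(182,273),(180,280),(168,313)): print(rc,ray(p,rc,.046)[:2])
E
```

```text
isolator_grip 1648 [0.53329352 0.16323888] pca deg 97.29329922457575 ((530.7569580078125, 163.6352996826172), (90.3886947631836, 99.32665252685547), 0.5876262784004211)
selector_grip 1618 [0.56952136 0.07341989] pca deg -155.8000905889168 ((571.07568359375, 70.11250305175781), (99.96646118164062, 91.61579132080078), 22.22234344482422)
vise box 358 407 159 203
(194, 240) [0.57426023 0.22349354]
(182, 273) [0.60108636 0.14914548]
(180, 280) [0.60554606 0.13334272]
(168, 313) [0.63246424 0.05873445]
```

View pics/crop.png

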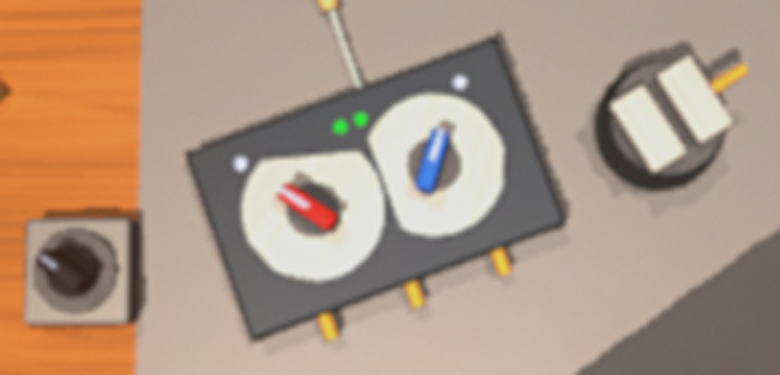

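```bash
python3 - <<'E'
from h import *
p=manip.grab_frame("top"); im=p["frame"]
big=cv2.resize(im,None,fx=4,fy=4,interpolation=cv2.INTER_CUBIC).astype(int)
R,G,B=big[...,0],big[...,1],big[...,2]
roi=np.zeros(R.shape,bool); roi[4*150:4*250,4*225:4*345]=1
for n,m in(("red",(R-G>60)&(R-B>60)&roi),("blue",(B-R>50)&roi)):
    k,l,s,_=cv2.connectedComponentsWithStats(m.astype(np.uint8)); m=l==1+s[1:,4].argmax()
    ys,xs=np.nonzero(m)
    P=np.array([ray(p,((y+.5)/4-.5,(x+.5)/4-.5),.0895)[:2] for y,x in zip(ys,xs)])
    w=np.linalg.eigh(np.cov(P.T))[1][:,1]
    print(n,len(P),P.mean(0).round(4),np.degrees(np.arctan2(w[1],w[0])),cv2.minAreaRect((P*1000).astype(np.float32)))
g=(G-R>60)&(G-B>60)&roi
k,l,s,c=cv2.connectedComponentsWithStats(g.astype(np.uint8))
for i in range(1,k):
    if s[i,4]>20: print("green",ray(p,(c[i][::-1]+.5)/4-.5,.046)[:2].round(4))
w=(R>150)&(abs(R-G)<30)&(abs(R-B)<60)&roi
k,l,s,c=cv2.connectedComponentsWithStats(w.astype(np.uint8))
for i in range(1,k):
    if s[i,4]>40:
        q=(l==i).astype(np.uint8);cn=cv2.findContours(q,0,2)[0][0]
        (x,y),r=cv2.minEnclosingCircle(cn); print("white",s[i,4],ray(p,((y+.5)/4-.5,(x+.5)/4-.5),.0515 if s[i,4]>2000 else .046)[:2].round(4),r/4)
E
```

```text
red 2018 [0.537  0.1656] 56.43486513831128 ((538.0425415039062, 167.3137664794922), (45.53520202636719, 16.08802032470703), 56.17863464355469)
blue 1960 [0.5698 0.0786] 162.73485998472225 ((571.0468139648438, 78.35250854492188), (15.014018058776855, 45.16848373413086), 73.30123901367188)
green [0.6073 0.1338]
green [0.6015 0.1491]
white 38666 [0.6189 0.1228] 64.55256652832031
white 289 [0.6348 0.059 ] 2.41505765914917
white 45916 [0.5524 0.1226] 45.70458221435547
white 294 [0.5738 0.2238] 2.539358615875244
white 6355 [0.5018 0.2374] 24.712432861328125
white 20454 [0.4855 0.0677] 38.8152961730957
white 285 [0.4502 0.1753] 4.876626968383789
```

Request:
jog_arm(plan=[0.1, -0.1, 0, 0, 0, 0, 0, 0.2, -0.195, 0, 0, 0, 0, 0, 0.2, -0.195, 0, 0, 0, 0, 0, 0.2, -0.195, 0, 0, 0, 0, 0, 0.2, -0.195, 0, 0, 0, 0, 0, 0.2, -0.195, 0, 0, 0, 0, 0, 0.2, -0.195, 0, 0, 0, 0, 0, 0.2, -0.195, 0, 0, 0, 0, 0, 0.2, -0.195, 0, 0, 0, 0, 0, 0.2, -0.195, 0, 0, 0, 0, 0, 0.2, -0.195, 0, 0, 0, 0, 0, 0.2, -0.195, 0, 0, 0, 0, 0], grip_force=40)

```text
time_s: 2.35
eef_pos: [0.4915, 0.0438, 0.1931]
eef_rot: [0.975, 0.224, 0.001, 0.0]
force: [-0.1, 0.2, -0.5]
finger_gap: 1.004
grip_force: 0.0
```

Request:
jog_arm(plan=[0.2, -0.195, 0, 0, 0, 0, 0, 0.2, -0.195, 0, 0, 0, 0, 0, 0, 0, 0, 0, 0, -0.35, 0, 0, 0, 0, 0, 0, -0.35, 0, 0, 0, 0, 0, 0, -0.35, 0, 0, 0, 0, 0, 0, 0, 0.3, 0, 0, 0, 0, 0, 0, 0.3])

```text
time_s: 3.22
eef_pos: [0.5288, 0.147, 0.1929]
eef_rot: [0.884, 0.468, 0.0, 0.0]
force: [0.2, -0.4, -0.4]
finger_gap: 0.7
grip_force: 0.0
```

Request:
jog_arm(plan=[0.11, -0.02, 0, 0, 0, 0, 0.3, 0, 0, 0.22, 0, 0, 0, 0.3, 0, 0, 0.22, 0, 0, 0, 0.3, 0, 0, 0.15, 0, 0, 0, 0.3, 0, 0, 0.06, 0, 0, 0, 0.3, 0, 0, 0, 0, 0, 0, 0.3])

```text
time_s: 3.98
eef_pos: [0.538, 0.1681, 0.0624]
eef_rot: [0.883, 0.469, -0.0, -0.0]
force: [0.3, 0.8, -0.0]
finger_gap: 0.702
grip_force: 0.0
```

```bash
python3 - <<'E'
from h import *
a=[manip.grab_frame(n)["frame"] for n in("top","scene")]
o=np.hstack([cv2.resize(a[0][140:265,200:360],(512,400)),cv2.resize(a[1][130:270,270:370],(286,400))])
cv2.imwrite("pics/g1.png",cv2.cvtColor(o,cv2.COLOR_RGB2BGR)); s=manip.state(); print(s["eef_pos"],s["eef_rot"],s["force"])
E
```

```text
[0.53904397 0.16798679 0.06387068] [8.83321855e-01 4.68765326e-01 1.17545455e-03 4.32604044e-04] [-0.51805635 -0.3570542   0.77526714]
```

View pics/g1.png

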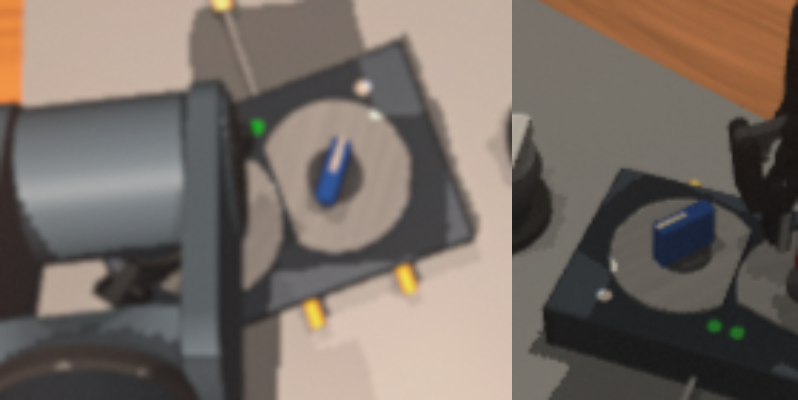

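The gripper is over the red bar, which it hides. Blue is untouched, at about (333,170) in this picture. I'll close now.

Request:
jog_arm(plan=[0, 0, 0, 0, 0, 0, 0.6, 0, 0, 0, 0, 0, 0, 0.8, 0, 0, 0, 0, 0, 0, 1, 0, 0, 0, 0, 0, 0, 1, 0, 0, 0, 0, 0, 0, 1], grip_force=40)

```text
time_s: 4.7
eef_pos: [0.5378, 0.1675, 0.0628]
eef_rot: [0.883, 0.469, 0.0, -0.0]
force: [0.7, -0.0, 0.4]
finger_gap: 0.003
grip_force: 0.0
```

```bash
python3 - <<'E'
from h import *
a=[manip.grab_frame(n)["frame"] for n in("top","scene")]
o=np.hstack([cv2.resize(a[0][150:250,210:310],(400,400)),cv2.resize(a[1][170:270,310:410],(400,400),interpolation=cv2.INTER_CUBIC)])
cv2.imwrite("pics/g2.png",cv2.cvtColor(o,cv2.COLOR_RGB2BGR)); s=manip.state(); print(s)
E
```

```text
{'time_s': 4.8, 'qpos': array([1.03672591e-01, 6.28581527e-01, 1.69881952e+00, 3.49140639e-06,
       8.14313644e-01, 6.98703208e-01]), 'dq': array([ 0.00072797,  0.00073197, -0.0025253 ,  0.00071442,  0.00085529,
       -0.00043241]), 'joint_torque': array([ 7.48782873e-05, -4.24057996e+01, -1.15512165e+01, -2.95407142e-05,
        1.05444571e-03,  8.12589155e-05]), 'eef_pos': array([0.53775801, 0.16755142, 0.06275589]), 'eef_rot': array([ 8.83327824e-01,  4.68755749e-01, -5.60959565e-05, -2.40490871e-05]), 'force': array([ 0.67954575, -1.09749016, -0.07962895]), 'ft_torque': array([ 0.04307018,  0.01176343, -0.02526553]), 'grip_force': 0.0, 'finger_gap': -0.004432826646739588}
```

View pics/g2.png

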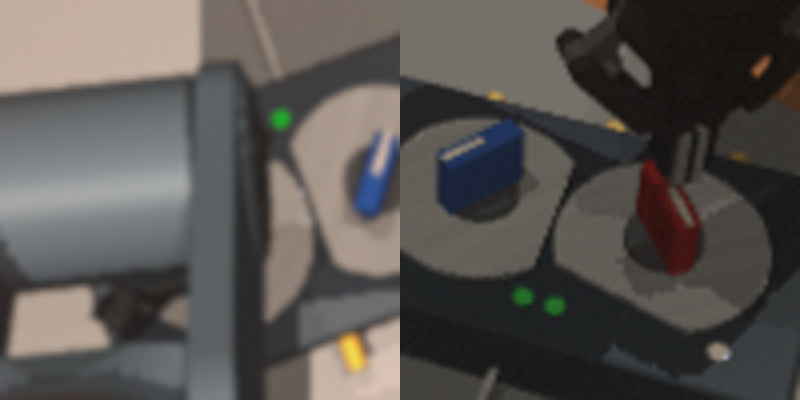

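The closed fingers are on the near side of the red bar, at about (690,175) in the right-hand picture, and the bar is not between them. So my estimate is off, and I'll check the two cameras against each other.

```bash
python3 - <<'E'
from h import *
def proj(p,X):
    f=200/np.tan(np.radians(p["fovy"])/2); c=np.array(p["R"])@X+p["t"]; return (p["cy"]+f*c[1]/c[2],p["cx"]+f*c[0]/c[2])
t=manip.grab_frame("top"); p=manip.grab_frame("scene")
for n,q in(("top",t),("scene",p)):
    print(n,"cam",-np.array(q["R"]).T@q["t"],np.linalg.det(q["R"]))
    for m,X in(("tcp",manip.state()["eef_pos"]),("red top",(.538,.1675,.0895)),("blue top",(.571,.078,.0895)),("gd1",(.6073,.1338,.046)),("gd2",(.6015,.1491,.046)),("wd",(.5738,.2238,.046)),("origin",(0,0,0))):
        print(" ",m,np.round(proj(q,np.array(X)),1))
im=p["frame"].astype(int);R,G,B=im[...,0],im[...,1],im[...,2]
k,l,s,c=cv2.connectedComponentsWithStats(((G-R>40)&(G-B>40)).astype(np.uint8))
print("scene green",[(c[i][::-1].round(1),s[i,4]) for i in range(1,k) if s[i,4]>4])
E
```

```text
top cam [0.46814502 0.03744039 1.10738809] 1.0
  tcp [209.6 263.8]
  red top [208.6 262.3]
  blue top [193.2 303.8]
  gd1 [179.2 279.8]
  gd2 [181.8 273. ]
  wd [194.2 239.9]
  origin [450.9 340.6]
scene cam [0.96771231 0.38846719 0.61658819] 1.0
  tcp [225.1 376.2]
  red top [216.1 377.5]
  blue top [203.9 330.2]
  gd1 [243.3 340.5]
  gd2 [245.5 348.6]
  wd [257.  389.5]
  origin [109. 427.]
scene green [(array([243.6, 340.2]), np.int32(16)), (array([246.1, 348.3]), np.int32(16))]
```

Request:
jog_arm(plan=[0, 0, -0.1, 0, 0, 0, 1, 0, 0, -0.2, 0, 0, 0, 1, 0, 0, -0.2, 0, 0, 0, 1, 0, 0, 0, 0, 0, 0, 1, 0, 0, 0, 0, 0, 0, 1])

```text
time_s: 5.52
eef_pos: [0.5371, 0.1675, 0.1624]
eef_rot: [0.883, 0.469, -0.0, -0.0]
force: [-0.2, -0.5, -0.7]
finger_gap: -0.002
grip_force: 0.0
```

```bash
python3 - <<'E'
from h import *
s=manip.state();print(s["eef_pos"],s["eef_rot"],s["force"],s["finger_gap"])
def proj(p,X):
    f=200/np.tan(np.radians(p["fovy"])/2); c=np.array(p["R"])@X+p["t"]; return np.array((p["cx"]+f*c[0]/c[2],p["cy"]+f*c[1]/c[2]))
o=[]
for n,(r,c) in(("top",(130,200)),("scene",(130,310))):
    p=manip.grab_frame(n); im=cv2.resize(p["frame"][r:r+150,c:c+100],(400,600),interpolation=cv2.INTER_CUBIC)
    for d,col in((0,(0,255,0)),(.12,(255,255,0))):
        u=(proj(p,s["eef_pos"]+[0,0,d])-(c,r))*4+2; print(n,u); cv2.drawMarker(im,tuple(int(v) for v in u),col,0,12,1)
    o.append(im)
cv2.imwrite("pics/g3.png",cv2.cvtColor(np.hstack(o),cv2.COLOR_RGB2BGR))
E
```

```text
[0.53711858 0.16748856 0.16237823] [ 8.83301842e-01  4.68804417e-01 -4.90398485e-04 -1.85682372e-04] [-0.19915455 -0.45396115 -0.71991694] -0.002007214416023184
top [232.50468467 308.36223221]
top [194.93581341 288.56942389]
scene [290.78208853 235.12151915]
scene [326.69354587  10.46268528]
```

View pics/g3.png

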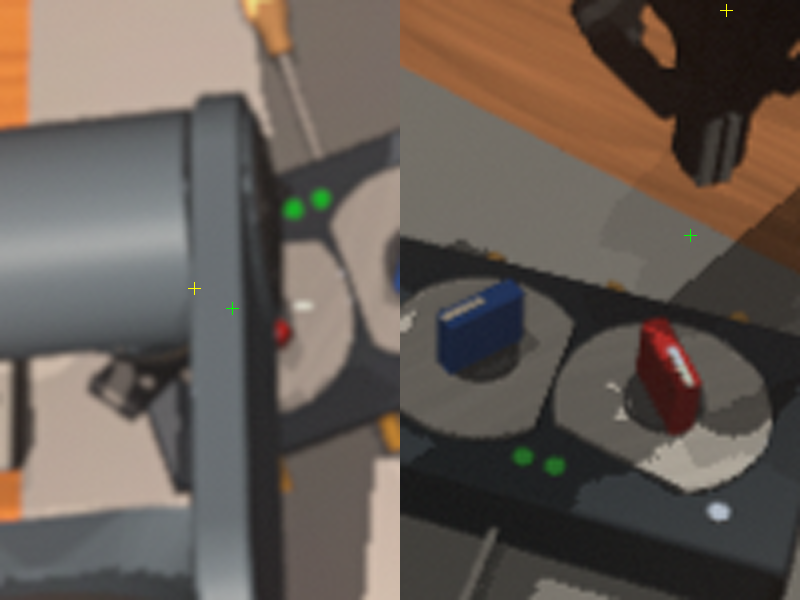

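The finger tips show at about (705,183), but the reported TCP projects to (690,235). That would put the real tips roughly 28 mm above the reported height. I'll check with a gentle touch on the bar's top.

Request:
jog_arm(plan=[0, 0, 0.2, 0, 0, 0, 1, 0, 0, 0.2, 0, 0, 0, 1, 0, 0, 0.09, 0, 0, 0, 1, 0, 0, 0, 0, 0, 0, 1])

```text
time_s: 6.12
eef_pos: [0.5354, 0.1672, 0.0621]
eef_rot: [0.883, 0.469, -0.003, -0.001]
force: [0.4, -0.3, 0.3]
finger_gap: -0.0
grip_force: 0.0
```

Request:
jog_arm(plan=[0, 0, 0.01, 0, 0, 0, 1, 0, 0, 0, 0, 0, 0, 1])

```text
time_s: 6.38
eef_pos: [0.5384, 0.1676, 0.0635]
eef_rot: [0.883, 0.469, 0.001, 0.0]
force: [0.0, -0.3, -0.1]
finger_gap: 0.002
grip_force: 0.0
```

Request:
jog_arm(plan=[0, 0, 0.01, 0, 0, 0, 1, 0, 0, 0, 0, 0, 0, 1])

```text
time_s: 6.62
eef_pos: [0.538, 0.1676, 0.0612]
eef_rot: [0.883, 0.469, 0.0, 0.0]
force: [0.1, 0.4, -0.4]
finger_gap: -0.002
grip_force: 0.0
```

Request:
jog_arm(plan=[0, 0, 0.01, 0, 0, 0, 1, 0, 0, 0, 0, 0, 0, 1])

```text
time_s: 6.88
eef_pos: [0.5376, 0.1675, 0.0587]
eef_rot: [0.883, 0.469, -0.0, -0.0]
force: [0.3, -0.3, 0.2]
finger_gap: 0.0
grip_force: 0.0
```

Request:
jog_arm(plan=[0, 0, 0.01, 0, 0, 0, 1, 0, 0, 0, 0, 0, 0, 1])

```text
time_s: 7.12
eef_pos: [0.5376, 0.1675, 0.0566]
eef_rot: [0.883, 0.469, -0.0, -0.0]
force: [-0.0, -0.3, 0.2]
finger_gap: 0.002
grip_force: 0.0
```

Request:
jog_arm(plan=[0, 0, 0.01, 0, 0, 0, 1, 0, 0, 0, 0, 0, 0, 1])

```text
time_s: 7.38
eef_pos: [0.5377, 0.1675, 0.0546]
eef_rot: [0.883, 0.469, -0.0, -0.0]
force: [0.3, -0.2, -0.6]
finger_gap: -0.004
grip_force: 0.0
```

```bash
python3 - <<'E'
from h import *
s=manip.state();print(s["eef_pos"],s["force"],s["ft_torque"],s["finger_gap"])
p=manip.grab_frame("scene"); im=cv2.resize(p["frame"][175:245,335:425],(774,602),interpolation=cv2.INTER_CUBIC)[:600]
cv2.imwrite("pics/g4.png",cv2.cvtColor(np.clip(im*1.6,0,255).astype(np.uint8),cv2.COLOR_RGB2BGR))
E
```

```text
[0.53765329 0.16752027 0.05463732] [ 0.32319396 -0.19619153 -0.646376  ] [0.00945636 0.02513105 0.03777752] -0.003962167160381867
```

View pics/g4.png

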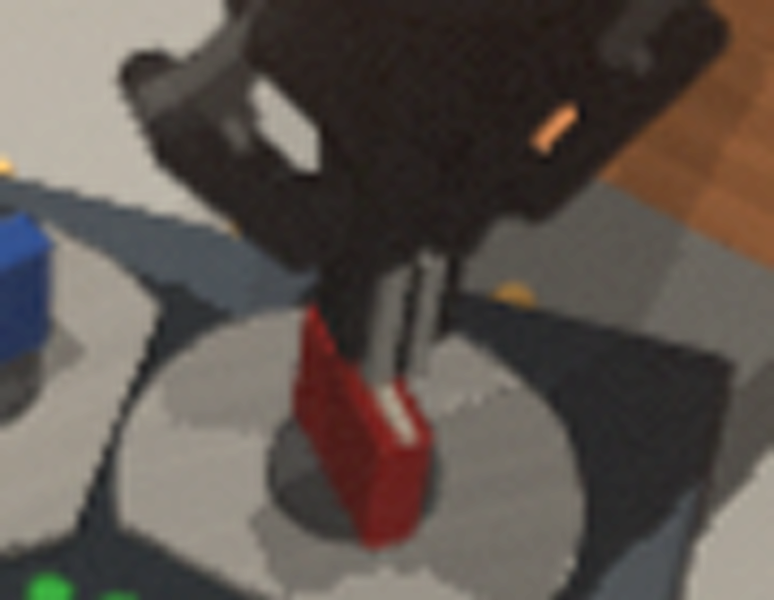

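The finger tips hide part of the bar's top and of the white stripe, at about (385,385). So they are hovering above the bar and the height offset is real. I'll keep probing down.

Request:
jog_arm(plan=[0, 0, 0.01, 0, 0, 0, 1, 0, 0, 0, 0, 0, 0, 1])

```text
time_s: 7.68
eef_pos: [0.5377, 0.1675, 0.0526]
eef_rot: [0.883, 0.469, -0.0, -0.0]
force: [0.1, 0.1, -0.1]
finger_gap: 0.0
grip_force: 0.0
```

Request:
jog_arm(plan=[0, 0, 0.01, 0, 0, 0, 1, 0, 0, 0, 0, 0, 0, 1])

```text
time_s: 7.92
eef_pos: [0.538, 0.1676, 0.0511]
eef_rot: [0.883, 0.469, 0.0, 0.0]
force: [0.5, -0.7, 1.9]
finger_gap: 0.004
grip_force: 1.3
```

```bash
python3 - <<'E'
from h import *
s=manip.state();print(s["eef_pos"],s["force"],s["ft_torque"],s["qpos"])
E
```

```text
[0.5379865  0.16758358 0.05108482] [ 0.51371919 -0.71114095  1.93600974] [0.01775367 0.06970013 0.00193104] [ 1.03703205e-01  6.47458675e-01  1.70498229e+00 -3.24673623e-05
  7.88700425e-01  6.98630931e-01]
```

Contact came at reading 0.0512, which matches the bar's top at 0.0895 if the true height is about 38 mm above the reading. The stripe being hidden supports that. The tips' 11 mm half-width towards the camera accounts for the rest of the shift, so x and y look right. I'll back off, open, and descend in small steps while checking the force.

Request:
jog_arm(plan=[0, 0, -0.1, 0, 0, 0, 0.3, 0, 0, 0, 0, 0, 0, 0.3, 0, 0, 0, 0, 0, 0, 0.3, 0, 0, 0, 0, 0, 0, 0.3, 0, 0, 0.1, 0, 0, 0, 0.3, 0, 0, 0.03, 0, 0, 0, 0.3, 0, 0, 0, 0, 0, 0, 0.3])

```text
time_s: 8.8
eef_pos: [0.5372, 0.1675, 0.0441]
eef_rot: [0.883, 0.469, -0.001, -0.0]
force: [0.9, 0.5, 0.4]
finger_gap: 0.702
grip_force: 0.0
```

Request:
jog_arm(plan=[0, 0, 0.02, 0, 0, 0, 0.3, 0, 0, 0, 0, 0, 0, 0.3])

```text
time_s: 9.05
eef_pos: [0.5378, 0.1676, 0.0409]
eef_rot: [0.883, 0.469, 0.0, 0.0]
force: [0.3, 0.1, 0.2]
finger_gap: 0.701
grip_force: 0.0
```

Request:
jog_arm(plan=[0, 0, 0.02, 0, 0, 0, 0.3, 0, 0, 0, 0, 0, 0, 0.3])

```text
time_s: 9.3
eef_pos: [0.5376, 0.1675, 0.0366]
eef_rot: [0.883, 0.469, -0.0, -0.0]
force: [-0.2, -0.2, 0.6]
finger_gap: 0.7
grip_force: 0.0
```

Request:
jog_arm(plan=[0, 0, 0.025, 0, 0, 0, 0.3, 0, 0, 0.025, 0, 0, 0, 0.3, 0, 0, 0.02, 0, 0, 0, 0.3, 0, 0, 0, 0, 0, 0, 0.3])

```text
time_s: 9.8
eef_pos: [0.5374, 0.1675, 0.0223]
eef_rot: [0.883, 0.469, -0.0, -0.0]
force: [0.4, -0.4, -0.6]
finger_gap: 0.696
grip_force: 0.0
```

Request:
jog_arm(plan=[0, 0, 0, 0, 0, 0, 0.6, 0, 0, 0, 0, 0, 0, 0.8, 0, 0, 0, 0, 0, 0, 1, 0, 0, 0, 0, 0, 0, 1, 0, 0, 0, 0, 0, 0, 1])

```text
time_s: 10.42
eef_pos: [0.5395, 0.1667, 0.0233]
eef_rot: [0.883, 0.469, 0.001, 0.001]
force: [3.8, -4.7, -0.1]
finger_gap: 0.157
grip_force: 42.7
```

Request:
jog_arm(plan=[0, 0.008, 0, 0, 0, 0.1, 1, 0, 0, 0, 0, 0, 0.25, 1, 0, 0, 0, 0, 0, 0.25, 1, 0, 0, 0, 0, 0, 0.25, 1, 0, 0, 0, 0, 0, 0.25, 1, 0, 0, 0, 0, 0, 0.25, 1, 0, 0, 0, 0, 0, 0.25, 1, 0, 0, 0, 0, 0, 0.25, 1, 0, 0, 0, 0, 0, 0.25, 1, 0, 0, 0, 0, 0, 0.25, 1, 0, 0, 0, 0, 0, 0, 1])

```text
time_s: 11.8
eef_pos: [0.5393, 0.1673, 0.0232]
eef_rot: [0.995, -0.099, 0.0, -0.001]
force: [-0.1, 1.8, 1.6]
finger_gap: 0.154
grip_force: 43.0
```

```bash
cat > st.py <<'E'
from h import *
s=manip.state();q=s["eef_rot"];print(s["time_s"],s["eef_pos"],"phi",np.degrees(2*np.arctan2(q[1],q[0])),s["force"],s["ft_torque"],s["finger_gap"],s["grip_force"],s["qpos"])
E
python3 st.py
```

```text
11.8 [0.53927753 0.16733829 0.02324181] phi -11.37618467146258 [-0.08817259  1.82156463  1.60598053] [ 0.3794431  -0.0597402  -0.09019915] 0.15404038456923516 42.9775071144104 [1.02402246e-01 6.94440282e-01 1.71494440e+00 1.49589512e-03
 7.31420622e-01 1.87063756e+00]
```

Request:
jog_arm(plan=[0, 0, 0, 0, 0, 0.1, 1, 0, 0, 0, 0, 0, 0.08, 1, 0, 0, 0, 0, 0, 0, 1])

```text
time_s: 12.18
eef_pos: [0.5393, 0.1674, 0.0232]
eef_rot: [0.99, -0.143, 0.0, -0.001]
force: [0.1, 3.6, 4.6]
finger_gap: 0.155
grip_force: 43.2
```

```bash
python3 st.py
```

```text
12.175 [0.53928137 0.16736126 0.02322602] phi -16.48843852272467 [0.12010223 3.62657495 4.63029002] [ 0.51837642 -0.02009946 -0.06892588] 0.15491697823552575 43.16186249256134 [1.02442174e-01 6.94483117e-01 1.71489967e+00 1.49742086e-03
 7.31450668e-01 1.95990203e+00]
```

Request:
jog_arm(plan=[0, 0, 0, 0, 0, 0.06, 1, 0, 0, 0, 0, 0, 0, 1])

```text
time_s: 12.42
eef_pos: [0.5393, 0.1673, 0.0232]
eef_rot: [0.987, -0.158, 0.0, -0.0]
force: [-0.9, 4.4, 5.5]
finger_gap: 0.159
grip_force: 44.7
```

```bash
python3 st.py
```

```text
12.425 [0.53931326 0.16728863 0.02322557] phi -18.145018235474268 [-0.88940417  4.4004424   5.48939914] [8.38089872e-01 5.68714701e-05 6.17085075e-01] 0.15866952456201733 44.721518754959106 [1.02752287e-01 6.94497705e-01 1.71485595e+00 3.93423069e-04
 7.31355545e-01 1.98994623e+00]
```

Request:
jog_arm(plan=[0, 0, 0, 0, 0, 0, 0.3, 0, 0, 0, 0, 0, 0, 0.3, 0, 0, 0, 0, 0, 0, 0.3, 0, 0, 0, 0, 0, 0, 0.3, 0, 0, -0.1, 0, 0, 0, 0.3, 0, 0, -0.2, 0, 0, 0, 0.3, 0, 0, -0.1, 0, 0, 0, 0.3, 0.15, 0.19, 0, 0, 0, 0, 0.3, 0.15, 0.19, 0, 0, 0, 0, 0.3, 0, 0, 0, 0, 0, 0, 0.3, 0, 0, 0, 0, 0, 0, 0.3])

```text
time_s: 13.8
eef_pos: [0.5716, 0.0757, 0.1025]
eef_rot: [0.987, -0.159, -0.001, -0.0]
force: [0.0, 0.0, -0.1]
finger_gap: 0.704
grip_force: 0.0
```

```bash
python3 st.py; python3 - <<'E'
from h import *
a=[manip.grab_frame(n)["frame"] for n in("top","scene")]
o=np.hstack([cv2.resize(a[0][150:250,210:310],(400,400)),cv2.resize(a[1][170:270,300:400],(400,400),interpolation=cv2.INTER_CUBIC)])
cv2.imwrite("pics/g5.png",cv2.cvtColor(o,cv2.COLOR_RGB2BGR))
E
```

```text
13.8 [0.57161605 0.07567344 0.102547  ] phi -18.343722400889583 [ 0.00017231  0.04817761 -0.05379901] [ 0.00510636  0.03611184 -0.00479127] 0.7043782570688902 0.0 [-6.23036388e-02  5.81890887e-01  1.63807570e+00  4.39019206e-04
  9.22874459e-01  1.82838586e+00]
```

View pics/g5.png

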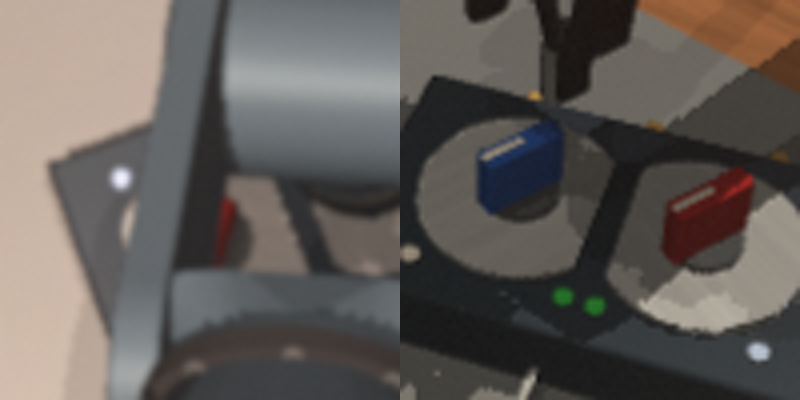

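Red now stands at its green dot, with its flat towards blue. Blue is at (520,165), still off. Next, the descent onto blue.

Request:
jog_arm(plan=[0, -0.009, 0.1, 0, 0, 0, 0.3, 0, 0, 0.15, 0, 0, 0, 0.3, 0, 0, 0.05, 0, 0, 0, 0.3, 0, 0, 0.05, 0, 0, 0, 0.3, 0, 0, 0.03, 0, 0, 0, 0.3, 0, 0, 0, 0, 0, 0, 0.3])

```text
time_s: 14.65
eef_pos: [0.5729, 0.0774, 0.0268]
eef_rot: [0.987, -0.159, -0.0, -0.0]
force: [-0.4, 0.1, 0.5]
finger_gap: 0.702
grip_force: 0.0
```

Request:
jog_arm(plan=[0, 0, 0.01, 0, 0, 0, 0.6, 0, 0, 0, 0, 0, 0, 0.8, 0, 0, 0, 0, 0, 0, 1, 0, 0, 0, 0, 0, 0, 1, 0, 0, 0, 0, 0, 0, 1])

```text
time_s: 15.28
eef_pos: [0.5729, 0.0771, 0.0252]
eef_rot: [0.987, -0.158, 0.0, 0.0]
force: [-1.0, -1.2, 3.7]
finger_gap: 0.158
grip_force: 40.5
```

```bash
python3 st.py
```

```text
15.275 [0.57292523 0.07709051 0.02524074] phi -18.231192890327296 [-1.04763762 -1.2176805   3.73251489] [-0.23859424  0.1291145   0.40284544] 0.15844699303385965 40.45500934123993 [-5.91053044e-02  7.02655317e-01  1.67869661e+00 -8.70160493e-04
  7.59810917e-01  1.83051607e+00]
```

Request:
jog_arm(plan=[0, 0, 0, 0, 0, -0.1, 1, 0, 0, 0, 0, 0, -0.25, 1, 0, 0, 0, 0, 0, -0.25, 1, 0, 0, 0, 0, 0, -0.25, 1, 0, 0, 0, 0, 0, 0, 1])

```text
time_s: 15.9
eef_pos: [0.5729, 0.0771, 0.0252]
eef_rot: [0.999, 0.052, 0.0, 0.0]
force: [-1.9, -2.3, 4.8]
finger_gap: 0.157
grip_force: 39.2
```

```bash
python3 st.py
```

```text
15.9 [0.5729078  0.07707445 0.02520631] phi 5.946156508811522 [-1.92489204 -2.30200734  4.83183083] [-0.34240639  0.21916422  0.05765445] 0.1572925244033707 39.184337854385376 [-5.93706735e-02  7.02711348e-01  1.67871037e+00 -2.91942758e-04
  7.59877312e-01  1.40785725e+00]
```

Blue turns freely, with only friction torque, so I'll continue to about 55°.

Request:
jog_arm(plan=[0, 0, 0, 0, 0, -0.25, 1, 0, 0, 0, 0, 0, -0.25, 1, 0, 0, 0, 0, 0, -0.25, 1, 0, 0, 0, 0, 0, -0.25, 1, 0, 0, 0, 0, 0, -0.25, 1, 0, 0, 0, 0, 0, -0.25, 1, 0, 0, 0, 0, 0, -0.15, 1, 0, 0, 0, 0, 0, 0, 1])

```text
time_s: 16.9
eef_pos: [0.5729, 0.0769, 0.0252]
eef_rot: [0.894, 0.448, 0.0, 0.0]
force: [-1.7, -2.3, 4.5]
finger_gap: 0.159
grip_force: 39.1
```

```bash
python3 st.py
```

```text
16.9 [0.57293877 0.07694375 0.02520654] phi 53.20006844315249 [-1.67869506 -2.27732355  4.45574768] [-0.46551363  0.27102452  0.0834797 ] 0.1587455056260206 39.10904288291931 [-5.94372207e-02  7.02734937e-01  1.67863785e+00 -6.85475056e-04
  7.59917461e-01  5.83339574e-01]
```

Request:
jog_arm(plan=[0, 0, 0, 0, 0, -0.12, 1, 0, 0, 0, 0, 0, 0, 1])

```text
time_s: 17.15
eef_pos: [0.5729, 0.077, 0.0252]
eef_rot: [0.88, 0.474, -0.0, 0.0]
force: [-1.1, -2.9, 5.8]
finger_gap: 0.156
grip_force: 39.1
```

```bash
python3 st.py
```

```text
17.15 [0.5729019  0.07695145 0.02519306] phi 56.63648086254448 [-1.05574752 -2.93429524  5.81870674] [-0.42963431  0.26502216  0.04348883] 0.15614802830132749 39.1026771068573 [-5.94162297e-02  7.02742504e-01  1.67868692e+00 -7.13253935e-04
  7.59913938e-01  5.23404002e-01]
```

Request:
jog_arm(plan=[0, 0, 0, 0, 0, -0.06, 1, 0, 0, 0, 0, 0, 0, 1])

```text
time_s: 17.4
eef_pos: [0.573, 0.077, 0.0252]
eef_rot: [0.874, 0.486, 0.0, -0.0]
force: [-1.8, -3.5, 5.7]
finger_gap: 0.153
grip_force: 39.3
```

```bash
python3 st.py
```

```text
17.4 [0.57296336 0.07698995 0.02522616] phi 58.14285530295656 [-1.80131431 -3.47875547  5.73182294] [-0.48780061  0.24591696 -0.63362446] 0.15296791044994767 39.29673135280609 [-5.98216762e-02  7.02688379e-01  1.67867399e+00  4.65206746e-04
  7.59939049e-01  4.95853218e-01]
```

The stop is reached (−0.63 N m). I'll release, rise and retreat.

Request:
jog_arm(plan=[0, 0, 0, 0, 0, 0, 0.3, 0, 0, 0, 0, 0, 0, 0.3, 0, 0, 0, 0, 0, 0, 0.3, 0, 0, 0, 0, 0, 0, 0.3, 0, 0, -0.1, 0, 0, 0, 0.3, 0, 0, -0.2, 0, 0, 0, 0.3, 0, 0, -0.25, 0, 0, 0, 0.3, 0, 0, -0.2, 0, 0, 0, 0.3, -0.25, 0, 0, 0, 0, 0, 0.3, -0.25, 0, 0, 0, 0, 0, 0.3, 0, 0, 0, 0, 0, 0, 0.3, 0, 0, 0, 0, 0, 0, 0.3])

```text
time_s: 18.9
eef_pos: [0.521, -0.0078, 0.1749]
eef_rot: [0.873, 0.488, 0.0, 0.0]
force: [0.3, 0.1, 0.3]
finger_gap: 0.702
grip_force: 0.0
```

```bash
python3 st.py; python3 - <<'E'
from h import *
p=manip.grab_frame("scene"); im=cv2.resize(p["frame"][150:330,220:500],(784,504),interpolation=cv2.INTER_CUBIC)
cv2.imwrite("pics/g6.png",cv2.cvtColor(im,cv2.COLOR_RGB2BGR))
E
```

```text
18.9 [ 0.52097512 -0.00775383  0.17494642] phi 58.4374516045101 [0.30717757 0.08056341 0.33178712] [ 0.06441878 -0.01229265 -0.0604784 ] 0.7023510532638171 0.0 [-2.29924284e-01  4.11969396e-01  1.71192552e+00  6.39884498e-04
  1.01701136e+00  3.20609771e-01]
```

View pics/g6.png

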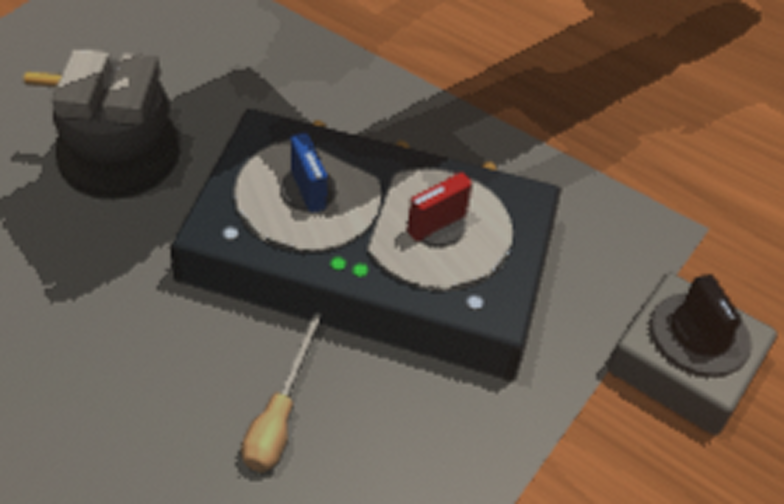

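Both stripes point at the green dots at (338,263) and (360,270). The vise, graver and dimmer look undisturbed, and the arm is clear.

```bash
python3 -c "
from bench import manip
print(manip.sign_off())"
```

```text
the job is handed in; nothing more can be done
None
```

I turned the red isolator to its stop first, then the blue selector to its stop. The last picture shows both at their green dots, with the dimmer, vise and graver looking undisturbed. I handed the job in at about 19 s with the arm clear; sign-off gave no verdict.

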